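# Seat the tool rest in its tapered way beside the banding wheel

### The job

Fit the dovetailed tool rest to the banding wheel: set its tapered shoe down in the open wide end of the way on the board, narrow end towards the wheel, then slide it along towards the wheel until it wedges tight between the rails. Leave it there, standing square in the way, and leave the other tool rest, the one on the plain rectangular block, where it stands.

Things in the scene. Friction and masses are not known exactly. Their poses are not given: they have to be found in the camera images.
- rest_bar (a point): Loose dovetailed tool rest; point: centre of its steel cross-bar (18 along x, 64 along y, 14 high), to be gripped across x. z up, x to the narrow end. Below: post 22 x 26, 30 high, then pale wood shoe 20 high: underside 57 below the point, rear face 50 behind it, front 30 ahead. From above a wedge: underside 70 wide at rear, 48 in front; flanks lean in 18 deg (top 57 and 35). All mm; about 0.3 kg.
- way_mouth (a point): Open wide end of the fixed tapered way: where rest_bar's point stands, axes alike, when the shoe has been lowered straight down on to the board (57 mm below this point), just between the rails' ends; there 6 mm free on each side, +-10 mm along x. z up, x along the way towards the wheel. The plywood board is 12 mm thick and runs on 70 mm behind this point.
- way_home (a point): Same way and axes, 90 mm on: where rest_bar's point stands when wedged tight. Two fixed aluminium rails, 20 mm high and wide, undercut, run from 85 mm behind to 45 ahead, converging 8 deg each. Slippery, they centre a loose shoe pushed low on its rear face (10-15 N); held firmly off line it may bind early. The wheel's disc (top 67 mm above the bench, upturned bowl on it) begins 85 mm ahead.
- plain_bar (a point): The other tool rest, loose, to be left alone: the same post and steel bar (point: the bar's centre, 57 mm above the underside), but on a plain rectangular pale wooden block 90 x 84 x 20 mm, too wide for the way. The two rests may stand in either place.
Things that resemble listed ones, but are neither listed nor needed, are in the scene too. Leave any blue or purple look-alike of the part that bears rest_bar alone.

How it is judged:
At the end, for the whole second after the job is handed in: The dovetailed rest is wedged in the way: rest_bar within 10 mm short and 15 mm beyond way_home along the way, within 10 mm sideways and 6 mm in height, square to the way and upright within 10 degrees (x of rest_bar in the frame of way_home between -0.01 and 0.015 m and y of rest_bar in the frame of way_home between -0.01 and 0.01 m and z of rest_bar in the frame of way_home between -0.006 and 0.006 m and angle between the x axis of rest_bar and the x axis of way_home, either way round below 0.1745 rad and angle between rest_bar's own z axis and vertical below 0.1745 rad); the robot touches nothing.
It fails at once if the tool rest on the plain block is moved more than 30 mm (distance of plain_bar from where it was at the start of the episode above 0.03 m).
It also fails if it takes over 48 s, if anything falls off the work surface, if the arm or the gripper's body presses on something with over 40 N, if the wrist force passes 120 N, or if a joint passes its speed limit or range.

### The arm

A 6-joint arm with a two-finger parallel gripper is mounted at the origin on the work surface. World frame = base frame: x ahead of the robot, y to its left, z up, the work surface at z = 0. Lengths are in m, angles in rad, forces in N, time in s.
With the tool pointing down it reaches from about 0.375 to 0.9 m from the base axis. Payload 3.1 kg.
Tool frame: the origin (TCP) lies midway between the tips of the shut fingers; the grasp point (between the pads) lies 19 mm behind it; z points along the fingers, y is the line along which they close (so a half turn about z gives the same grasp; the last joint's range is limited). The gripper opens to 85 mm and grips with 20 to 120 N. Pads are 22 mm wide; open, the fingers measure 114 mm over their backs; the gripper's body (76 mm by 85 mm) begins 54 mm behind the grasp point. The pads swing forward as they close: fully open they stand 13 mm farther back than shut.
Start: joints at [-1.284, 0.527, 1.433, -0, 1.181, -0.178], TCP at [0.28, -0.559, 0.231] pointing down, gripper open.
Joint ranges: [-3.08, 3.08], [-0.75, 2.2], [0.22, 2.44], [-1.43, 4.57], [0, 2.65], [-2.85, 2.85]. Speed limits (rad/s): [2.79, 2.79, 3.14, 3.14, 3.14, 3.14].

### API

Orientations are given as a unit quaternion [x, y, z, w].
In Python, from station import manip gives the robot as it stands. The module is installed in compiled form; this text tells all that it offers.
- The arm moves only by the tool apply_moves, never from a script. Its arguments are lists of equal length, an entry for each row: "claw": the gripper's target within -1 to 1 (fully open at 1, half-way at 0, shut at -1); "travel": the shift along the tool's x, y, z scaled (see below), a list of three; "turn": the turn, a rotation vector about the tool's x, y, z scaled (see below), a list of three. In form: {"claw": [claw, ...], "travel": [[dx, dy, dz], ...], "turn": [[rx, ry, rz], ...]}. A call has 1 to 5 rows; each row is the pose to reach, as a shift and turn from the pose commanded when the call began, along the tool's axes at that moment, turning the shorter way round; what a row does not reach only later rows make up. The controller multiplies each number of a shift by 800 mm and each number of a turn by 180 degrees. A row lasts 1/12 s, in which the tool goes at most 41.7 mm and 7.16 degrees, less where a joint would pass 70% of its speed; a pose out of reach is approached as far as the arm can. A call with a number of a shift or a turn outside -1 to 1 is refused whole. A call with a gripper value outside its range is refused whole. The fingers move at their own pace and stop on an object; "newtons" is the grip in N (left out, the last holds). Time passes only in rows, so rows that repeat a pose let the fingers close. It gives the time, the measured TCP pose, the force, the opening and the grip force at its end, in the units of the state.
- manip.sense(): the state, without advancing time (a new reading comes with each control period).
- manip.snapshot(name): name is "scene" or "top" or "wrist"; returns a dict with "pixels" (384x512x3 uint8, red, green, blue), "depth" (384x512 float32, m along the optical axis (not along the pixel's ray), 0 where there is no reading), "intrinsics" (3x3 intrinsics, pixels), "R" (3x3) and "t" (3): a world point X has camera coordinates R X + t. Camera axes: x right, y down, z forward; pixel columns grow to the right and rows downward; lengths in m; the calibration is good to about 2 mm. A picture is of the moment at which its call begins.
- manip.sign_off(): hands the job in; it is judged then, once.
The state is a dict: "t": time; "q": joint angles; "qd": joint speeds; "tau": joint torques, N m; "tcp_pos": TCP position; "tool_rot": TCP orientation; "force": force on the tool from outside, world axes, zero at the start; "ft_torque": the same for the moment, N m; "finger_gap": opening from 0.0 (shut) to 1.0 (fully open); "gripper_force": force on a finger pad.
Only numpy, scipy, OpenCV 4.12 (cv2) and the standard library are available. Lean on these libraries where they do the work, as an engineer would, in place of code of your own. Each camera call takes 0.05 s, during which the arm holds its last target. There are 200 camera calls.

## Working session

There is one attempt and no reset: what is moved stays moved. The work goes in short steps, Python scripts to look and compute and a tool call to move; the robot and the scene stay as the last step left them, time stands still between calls to the robot, and variables do not carry over. Pictures are saved under pics/ and viewed, at most 10 in all, crops included, and the job is handed in when it is done.

Besides the shell and the picture viewer there is one more tool, called after "Call:" by a JSON object that holds its "api" and its "payload", one argument or row to a line. apply_moves: Moves the arm, as the interface text tells. Shifts and turns lie within -1 to 1; 1 stands for 800 mm of shift or 180 degrees of turn. Its arguments: {"type":"object","properties":{"claw":{"type":"array","items":{"type":"number"}},"travel":{"type":"array","items":{"type":"array","items":{"type":"number"}}},"turn":{"type":"array","items":{"type":"array","items":{"type":"number"}}},"newtons":{"type":"number"}},"required":["claw","travel","turn"]}

```bash
mkdir -p pics
cat > h.py <<'E'
import numpy as np, cv2
from station import manip
def snap(n,f=None):
    s=manip.snapshot(n)
    if f: cv2.imwrite(f,s["pixels"][:,:,::-1])
    return s
def cloud(s):
    K=s["intrinsics"];d=s["depth"];v,u=np.mgrid[:d.shape[0],:d.shape[1]]
    c=np.stack([(u-K[0,2])/K[0,0]*d,(v-K[1,2])/K[1,1]*d,d],-1)
    P=(c-s["t"])@s["R"]
    P[d==0]=np.nan
    return P
E
python3 - <<'E'
from h import *
a=snap("scene");b=snap("top")
np.savez("s0.npz",a=cloud(a),b=cloud(b),pa=a["pixels"],pb=b["pixels"])
cv2.imwrite("pics/scene0.png",a["pixels"][:,:,::-1]);cv2.imwrite("pics/top0.png",b["pixels"][:,:,::-1])
print(manip.sense())
E
```

```text
{'t': 0.1, 'q': array([-1.28449239e+00,  5.28355049e-01,  1.43377271e+00,  2.39672029e-05,
        1.18138735e+00, -1.78508340e-01]), 'qd': array([ 0.00031262, -0.0010923 , -0.0021402 ,  0.00031384, -0.00124214,
        0.00101479]), 'tau': array([-1.80542511e-04, -4.43305993e+01, -1.78586125e+01, -1.68026068e-04,
        3.85581516e-03, -1.28875308e-05]), 'tcp_pos': array([ 0.28000446, -0.55805708,  0.23044308]), 'tool_rot': array([ 9.73115633e-01,  2.30315091e-01, -4.07171811e-05, -9.60431990e-04]), 'force': array([-0.20507671, -0.17362612,  0.26100669]), 'ft_torque': array([ 0.02499258, -0.00523803,  0.00545905]), 'gripper_force': 0.0, 'finger_gap': 0.9981436442430778}
```

View pics/top0.png

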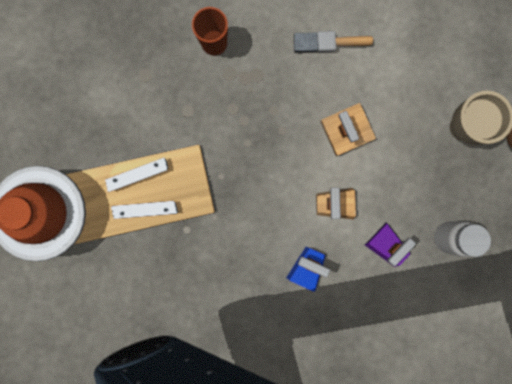

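View pics/scene0.png

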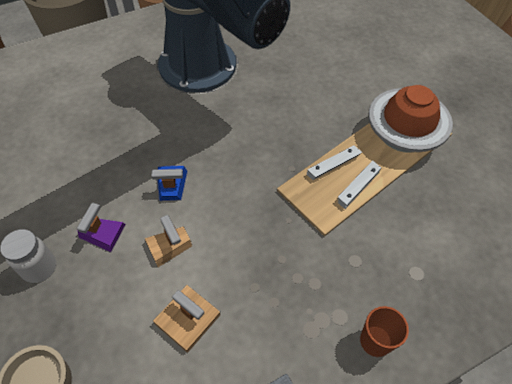

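Top view: pale wood rests at (337,203) (smaller, looks wedge-shaped) and (348,128) (larger, square block). The blue (313,268) and purple (395,245) ones are look-alikes. The way is at (145,190) and the wheel at (38,213). I'll confirm with one enlarged crop and measure.

Run:
```python
from h import *
z=np.load("s0.npz");b=z["b"];p=z["pb"]
cv2.imwrite("pics/crop.png",np.hstack([cv2.resize(p[95:225,300:400],(400,520),interpolation=cv2.INTER_CUBIC),cv2.resize(z["pa"][200:356,140:230],(300,520),interpolation=cv2.INTER_CUBIC)])[:,:,::-1])
for n,(u0,v0,u1,v1) in dict(A=(305,175,370,230),B=(312,95,385,160)).items():
    P=b[v0:v1,u0:u1].reshape(-1,3);C=p[v0:v1,u0:u1].reshape(-1,3).astype(int)
    k=P[:,2]>.05;q=P[k];print(n,"bar",np.nanmedian(q,0),k.sum(),cv2.minAreaRect(q[:,:2].astype(np.float32)))
    k=(P[:,2]>.015)&(P[:,2]<.026);q=P[k];print(" shoe",q.mean(0),cv2.minAreaRect(q[:,:2].astype(np.float32)))
    h=cv2.convexHull(q[:,:2].astype(np.float32));print(cv2.approxPolyDP(h,.008,True).reshape(-1,2))
# rails
for n,(u0,v0,u1,v1) in dict(R1=(100,150,175,196),R2=(105,196,182,224)).items():
    P=b[v0:v1,u0:u1].reshape(-1,3);k=(P[:,2]>.026)&(P[:,2]<.045);q=P[k]
    print(n,np.median(q,0),k.sum(),cv2.boxPoints(cv2.minAreaRect(q[:,:2].astype(np.float32))))
P=b[140:250,180:225].reshape(-1,3);k=(P[:,2]>.008)&(P[:,2]<.018);q=P[k];print("board",np.median(q,0),cv2.approxPolyDP(cv2.convexHull(q[:,:2].astype(np.float32)),.01,True).reshape(-1,2))
P=b[160:265,0:95].reshape(-1,3);k=(P[:,2]>.055)&(P[:,2]<.075);q=P[k];print("wheel",cv2.minEnclosingCircle(q[:,:2].astype(np.float32)))
```

```text
A bar [ 0.47301406 -0.2570216   0.06421288] 314 ((0.47410279512405396, -0.25746390223503113), (0.02054079994559288, 0.06229599192738533), 89.98187255859375)
 shoe [ 0.47482839 -0.27466738  0.02034667] ((0.47557947039604187, -0.2685873508453369), (0.0810106098651886, 0.05756644532084465), 89.90328216552734)
[[ 0.5041767  -0.30711228]
 [ 0.49139965 -0.2281087 ]
 [ 0.45529526 -0.23015784]
 [ 0.44675124 -0.30817178]]
B bar [ 0.62841304 -0.28535939  0.06399774] 322 ((0.6292136907577515, -0.2859783470630646), (0.06362613290548325, 0.02090110443532467), 22.594575881958008)
 shoe [ 0.63233427 -0.29600789  0.02056605] ((0.6338218450546265, -0.29611116647720337), (0.08417291939258575, 0.09132032841444016), 23.66088104248047)
[[ 0.68852437 -0.3213072 ]
 [ 0.6534104  -0.23927703]
 [ 0.5792617  -0.2717699 ]
 [ 0.6130794  -0.35256603]]
R1 [0.53483256 0.15056714 0.03313192] 793 [[0.4987538  0.20950784]
 [0.54631364 0.08388983]
 [0.5711868  0.09330697]
 [0.5236269  0.21892498]]
R2 [0.46174399 0.13431764 0.03311707] 797 [[0.44343984 0.19983213]
 [0.45413595 0.06680852]
 [0.4803741  0.06891827]
 [0.46967798 0.20194188]]
board [0.51304577 0.03593353 0.01284812] [[ 0.6017748   0.02405925]
 [ 0.59293866  0.06462818]
 [ 0.44060463  0.06405434]
 [ 0.45763272 -0.00880797]]
wheel ((0.45406490564346313, 0.33755770325660706), 0.09514302015304565)
```

View pics/crop.png

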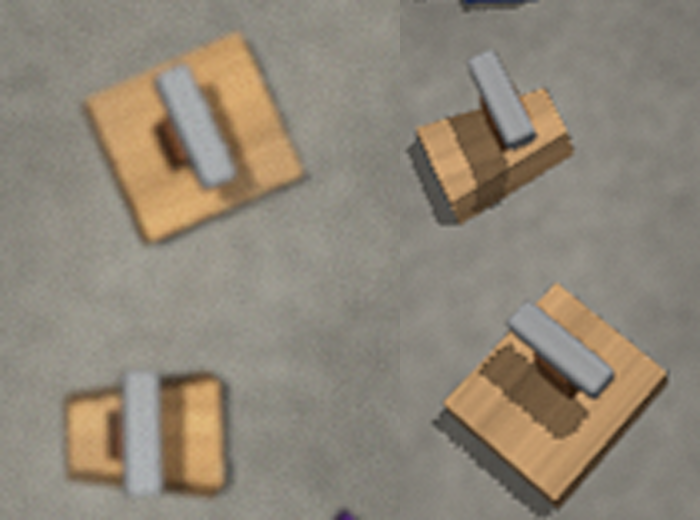

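The crop shows that the lower rest (337,203 in top) tapers towards the left, so it is the dovetailed wedge. The upper one (348,128) is the plain rectangle and stays put. The way axis has a yaw of about 102.7°, home is at (.494,.162) and mouth at (.514,.075), which agrees with the wheel's position.

```bash
cat >> h.py <<'E'
from scipy.spatial.transform import Rotation as Ro
def plan(x,y,z,yaw_y):
    "travel/turn numbers to TCP x,y,z with tool down and tool y at world angle yaw_y (deg)"
    s=manip.sense();R=Ro.from_quat(s["tool_rot"])
    t=np.radians(yaw_y);ty=np.array([np.cos(t),np.sin(t),0]);tz=np.array([0,0,-1.])
    T=Ro.from_matrix(np.stack([np.cross(ty,tz),ty,tz],1))
    d=R.inv().apply(np.array([x,y,z])-s["tcp_pos"])/.8
    print("travel",d.round(4),"turn",((R.inv()*T).as_rotvec()/np.pi).round(4),"rows",np.linalg.norm(d)*.8/.0417)
E
python3 -c "
from h import *
plan(.474,-.2575,.14,-89.5)"
```

```text
travel [ 0.3851 -0.2269  0.1136] turn [-0.0006  0.      0.1452] rows 8.848523634966025
```

Call:
{"api": "apply_moves", "payload": {
  "claw": [1, 1, 1, 1, 1],
  "travel": [
    [0.385, -0.227, 0.114],
    [0.385, -0.227, 0.114],
    [0.385, -0.227, 0.114],
    [0.385, -0.227, 0.114],
    [0.385, -0.227, 0.114]
  ],
  "turn": [
    [0, 0, 0.145],
    [0, 0, 0.145],
    [0, 0, 0.145],
    [0, 0, 0.145],
    [0, 0, 0.145]
  ]
}}

```text
t: 0.52
tcp_pos: [0.3899, -0.3875, 0.1792]
tool_rot: [1.0, 0.003, -0.0, -0.0]
force: [0.3, -0.5, 0.9]
finger_gap: 1.0
gripper_force: 0.0
```

```bash
python3 -c "
from h import *
plan(.474,-.2575,.14,-89.5)"
```

```text
travel [ 0.106  -0.1619  0.049 ] turn [-0.0002  0.0001 -0.001 ] rows 3.8302874506517024
```

Call:
{"api": "apply_moves", "payload": {
  "claw": [1, 1, 1, 1, 1],
  "travel": [
    [0.106, -0.162, 0.049],
    [0.106, -0.162, 0.049],
    [0.106, -0.162, 0.049],
    [0.106, -0.162, 0.049],
    [0.106, -0.162, 0.049]
  ],
  "turn": [
    [0, 0, 0],
    [0, 0, 0],
    [0, 0, 0],
    [0, 0, 0],
    [0, 0, 0]
  ]
}}

```text
t: 0.93
tcp_pos: [0.4738, -0.2523, 0.1387]
tool_rot: [1.0, 0.008, -0.002, -0.003]
force: [-0.8, 0.0, -0.4]
finger_gap: 1.004
gripper_force: 0.0
```

```bash
python3 -c "
from h import *
s=snap('wrist','pics/w1.png');P=cloud(s).reshape(-1,3)
q=P[(P[:,2]>.058)&(P[:,2]<.068)&(abs(P[:,0]-.474)<.05)&(abs(P[:,1]+.257)<.04)]
print(len(q),cv2.minAreaRect(q[:,:2].astype(np.float32)))
print(manip.sense()['tcp_pos'])
plan(.474,-.2575,.036,-89.5)"
```

```text
1515 ((0.474075585603714, -0.2570645809173584), (0.06335771083831787, 0.01794739067554474), 0.5739506483078003)
[ 0.47340242 -0.25520434  0.13942793]
travel [0.0011 0.0032 0.1293] turn [-0.0008  0.0009  0.002 ] rows 2.4809383399714613
```

View pics/w1.png

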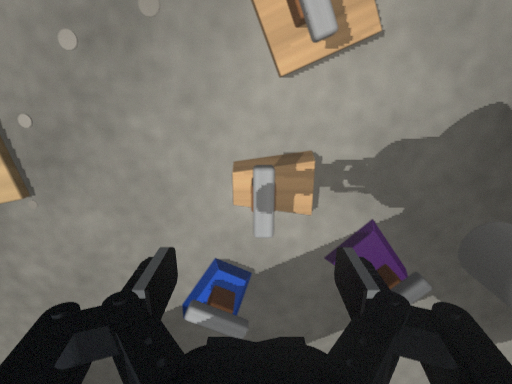

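The wrist view shows the wedge shoe at (275,182), with its bar at (263,200) and its yaw about 90.6°. The look-alikes are well clear of the fingers. Descending now.

Call:
{"api": "apply_moves", "payload": {
  "claw": [1, 1, 1, 1, 1],
  "travel": [
    [0.001, 0.002, 0.04],
    [0.001, 0.002, 0.08],
    [0.001, 0.002, 0.11],
    [0.001, 0.002, 0.129],
    [0.001, 0.002, 0.129]
  ],
  "turn": [
    [0, 0, 0],
    [0, 0, 0],
    [0, 0, 0],
    [0, 0, 0],
    [0, 0, 0]
  ]
}}

```text
t: 1.4
tcp_pos: [0.4717, -0.2605, 0.0346]
tool_rot: [1.0, 0.004, -0.002, -0.002]
force: [0.3, 1.0, 0.6]
finger_gap: 1.0
gripper_force: 0.0
```

Call:
{"api": "apply_moves", "payload": {
  "claw": [-1, -1, -1, -1, -1],
  "travel": [
    [0, 0, 0],
    [0, 0, 0],
    [0, 0, 0],
    [0, 0, 0],
    [0, 0, 0]
  ],
  "turn": [
    [0, 0, 0],
    [0, 0, 0],
    [0, 0, 0],
    [0, 0, 0],
    [0, 0, 0]
  ],
  "newtons": 40
}}

```text
t: 1.82
tcp_pos: [0.4743, -0.2607, 0.0386]
tool_rot: [1.0, 0.005, 0.001, 0.0]
force: [-0.8, 2.6, 0.7]
finger_gap: 0.298
gripper_force: 0.0
```

Call:
{"api": "apply_moves", "payload": {
  "claw": [-1, -1, -1, -1, -1],
  "travel": [
    [0, 0, 0],
    [0, 0, 0],
    [0, 0, 0],
    [0, 0, 0],
    [0, 0, 0]
  ],
  "turn": [
    [0, 0, 0],
    [0, 0, 0],
    [0, 0, 0],
    [0, 0, 0],
    [0, 0, 0]
  ]
}}

```text
t: 2.23
tcp_pos: [0.4743, -0.2604, 0.0387]
tool_rot: [1.0, 0.005, 0.001, 0.0]
force: [-0.4, 2.2, 6.5]
finger_gap: 0.241
gripper_force: 40.7
```

Call:
{"api": "apply_moves", "payload": {
  "claw": [-1, -1, -1, -1, -1],
  "travel": [
    [0, 0, -0.03],
    [0, 0, -0.06],
    [0, 0, -0.09],
    [0, 0, -0.1],
    [0, 0, -0.1]
  ],
  "turn": [
    [0, 0, 0],
    [0, 0, 0],
    [0, 0, 0],
    [0, 0, 0],
    [0, 0, 0]
  ],
  "newtons": 60
}}

```text
t: 2.65
tcp_pos: [0.475, -0.2613, 0.1194]
tool_rot: [1.0, 0.005, 0.002, 0.002]
force: [0.4, -0.5, -2.9]
finger_gap: 0.235
gripper_force: 59.7
```

```bash
python3 -c "
from h import *
s=snap('wrist');np.savez('w2.npz',P=cloud(s),p=s['pixels']);P=cloud(s).reshape(-1,3)
t=manip.sense();print(t)
b=P[np.isfinite(P[:,2])&(abs(P[:,0]-.474)<.06)&(abs(P[:,1]+.257)<.09)&(P[:,2]>.05)]
print(np.histogram(b[:,2],np.arange(.05,.2,.005)))
plan(.5138,.0746,.13,-77.35)"
```

```text
{'t': 2.7, 'q': array([-7.09227029e-01,  5.79574877e-01,  1.74634342e+00, -8.75329702e-05,
        8.13942920e-01,  8.52208407e-01]), 'qd': array([-0.00117228,  0.03766134,  0.02550915,  0.00109533, -0.00021021,
        0.00172453]), 'tau': array([ 7.55450735e-02, -4.33730257e+01, -1.27718362e+01, -1.66799891e-02,
       -2.12050782e-02, -5.60605422e-04]), 'tcp_pos': array([ 0.47415032, -0.26066285,  0.11792882]), 'tool_rot': array([9.99988531e-01, 4.71045013e-03, 6.33465589e-04, 5.90932958e-04]), 'force': array([-0.58669159, -0.02995371, -3.9744291 ]), 'ft_torque': array([ 0.03760475,  0.02127014, -0.00598011]), 'gripper_force': 59.647639989852905, 'finger_gap': 0.23471335175826788}
(array([   0,    0,    0,    0,    0,    0,  343,  598,  621,  950, 4144,
          0,    0,    0,   20,  194,  326,  452, 3125, 1483,  301,  578,
        605, 1157, 2337, 3411, 1885, 2493, 3963, 4505]), array([0.05 , 0.055, 0.06 , 0.065, 0.07 , 0.075, 0.08 , 0.085, 0.09 ,
       0.095, 0.1  , 0.105, 0.11 , 0.115, 0.12 , 0.125, 0.13 , 0.135,
       0.14 , 0.145, 0.15 , 0.155, 0.16 , 0.165, 0.17 , 0.175, 0.18 ,
       0.185, 0.19 , 0.195, 0.2  ]))
travel [ 0.0535 -0.4186 -0.0155] turn [ 0.0004 -0.0004 -0.0673] rows 8.10107954440429
```

```bash
cat >> h.py <<'E'
def held(ztop, c, r=.07):
    s=snap('wrist');P=cloud(s).reshape(-1,3)
    g=(np.hypot(P[:,0]-c[0],P[:,1]-c[1])<r)
    a=P[g&(abs(P[:,2]-ztop)<.004)]
    h=cv2.approxPolyDP(cv2.convexHull(a[:,:2].astype(np.float32)),.006,True).reshape(-1,2)
    A=np.c_[a[:,:2],np.ones(len(a))];n=np.linalg.lstsq(A,a[:,2],rcond=None)[0]
    print("shoe",len(a),"z",a[:,2].mean().round(4),"slopes",n[:2].round(3));print(h)
    b=P[g&(abs(P[:,2]-ztop-.044)<.004)]
    if len(b)>20: print("bar",len(b),cv2.minAreaRect(b[:,:2].astype(np.float32)),"z",np.median(b[:,2]))
E
python3 -c "
from h import *
held(.101,(.474,-.257));print(manip.sense()['tcp_pos'])"
```

```text
shoe 4597 z 0.0993 slopes [-0.007 -0.002]
[[ 0.5012216  -0.30978096]
 [ 0.49161032 -0.2314291 ]
 [ 0.46392664 -0.23051345]
 [ 0.44591823 -0.30957526]]
bar 4297 ((0.4753077030181885, -0.2569344639778137), (0.04382449761033058, 0.06318803131580353), 68.25816345214844) z 0.1432754850300697
[ 0.47343659 -0.26008801  0.11689316]
```

Call:
{"api": "apply_moves", "payload": {
  "claw": [-1, -1, -1, -1, -1],
  "travel": [
    [0.01, -0.04, 0],
    [0.02, -0.09, 0],
    [0.025, -0.14, 0],
    [0.03, -0.19, 0],
    [0.035, -0.24, 0]
  ],
  "turn": [
    [0, 0, -0.02],
    [0, 0, -0.04],
    [0, 0, -0.067],
    [0, 0, -0.067],
    [0, 0, -0.067]
  ]
}}

```text
t: 3.17
tcp_pos: [0.4987, -0.0663, 0.1156]
tool_rot: [0.994, 0.109, -0.002, -0.001]
force: [0.3, 0.3, -3.9]
finger_gap: 0.241
gripper_force: 59.8
```

```bash
python3 -c "
from h import *
plan(.5138,.0746,.12,-77.35)"
```

```text
travel [ 0.0567 -0.1678 -0.0054] turn [-0.0007  0.0011 -0.0006] rows 3.3989008206650437
```

Call:
{"api": "apply_moves", "payload": {
  "claw": [-1, -1, -1, -1, -1],
  "travel": [
    [0.017, -0.05, -0.005],
    [0.034, -0.1, -0.005],
    [0.05, -0.145, -0.005],
    [0.057, -0.168, -0.005],
    [0.057, -0.168, -0.005]
  ],
  "turn": [
    [0, 0, 0],
    [0, 0, 0],
    [0, 0, 0],
    [0, 0, 0],
    [0, 0, 0]
  ]
}}

```text
t: 3.58
tcp_pos: [0.5137, 0.0772, 0.1196]
tool_rot: [0.994, 0.112, -0.002, -0.001]
force: [-1.2, -0.8, -3.5]
finger_gap: 0.239
gripper_force: 59.9
```

Call:
{"api": "apply_moves", "payload": {
  "claw": [-1, -1],
  "travel": [
    [0, 0, 0],
    [0, 0, 0]
  ],
  "turn": [
    [0, 0, 0],
    [0, 0, 0]
  ]
}}

```text
t: 3.75
tcp_pos: [0.5144, 0.0725, 0.1202]
tool_rot: [0.994, 0.11, -0.001, -0.0]
force: [0.4, -0.8, -3.6]
finger_gap: 0.239
gripper_force: 59.9
```

```bash
python3 -c "
from h import *
t=manip.sense()['tcp_pos'];print(t)
held(t[2]-.0176,t)
s=snap('wrist','pics/w3.png');P=cloud(s)
m=(abs(P[...,2]-.032)<.004)
n,l,st,ce=cv2.connectedComponentsWithStats(m.astype(np.uint8))
for i in range(1,n):
    if st[i,4]>250: print(st[i],cv2.boxPoints(cv2.minAreaRect(P[l==i][:,:2].astype(np.float32))).round(4).tolist())
plan(.5138,.0746,.050,-77.35)"
```

```text
[0.51444521 0.07252086 0.12019379]
shoe 4694 z 0.1015 slopes [-0.014 -0.004]
[[0.5515332  0.03025908]
 [0.52578795 0.10529788]
 [0.5008544  0.1009748 ]
 [0.49686173 0.01832839]]
bar 4370 ((0.5162101984024048, 0.0706859678030014), (0.06354327499866486, 0.04397638887166977), 34.76367950439453) z 0.1454968256759563
[  91  130  154   53 4795] [[0.49880000948905945, 0.2110999971628189], [0.5461000204086304, 0.08550000190734863], [0.570900022983551, 0.09489999711513519], [0.5235000252723694, 0.22040000557899475]]
[ 103  215  108   39 2713] [[0.44269999861717224, 0.2020999938249588], [0.45089998841285706, 0.10289999842643738], [0.47780001163482666, 0.10509999841451645], [0.46970000863075256, 0.20430000126361847]]
travel [-0.0005 -0.0038  0.0884] turn [-0.0001  0.0005 -0.0008] rows 1.697342946143401
```

View pics/w3.png

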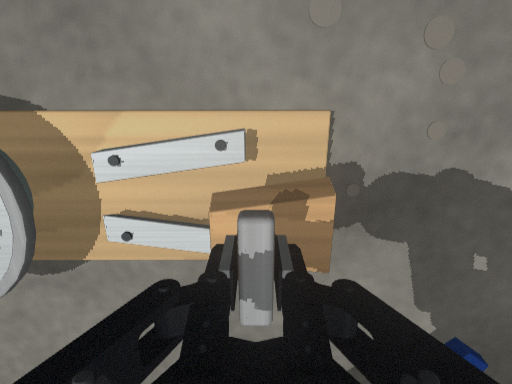

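The held shoe sits square behind the rail mouth, with rails at (170,155) and (160,233), and offsets are about 1 mm. Lowering it.

Call:
{"api": "apply_moves", "payload": {
  "claw": [-1, -1, -1, -1, -1],
  "travel": [
    [0, -0.003, 0.025],
    [0, -0.003, 0.05],
    [0, -0.003, 0.07],
    [0, -0.003, 0.08],
    [0, -0.003, 0.084]
  ],
  "turn": [
    [0, 0, 0],
    [0, 0, 0],
    [0, 0, 0],
    [0, 0, 0],
    [0, 0, 0]
  ]
}}

```text
t: 4.27
tcp_pos: [0.5141, 0.0741, 0.0529]
tool_rot: [0.994, 0.109, -0.001, -0.0]
force: [-0.8, -0.9, -3.3]
finger_gap: 0.238
gripper_force: 59.8
```

Call:
{"api": "apply_moves", "payload": {
  "claw": [-1, -1, -1],
  "travel": [
    [0, 0, 0],
    [0, 0, 0.003],
    [0, 0, 0.003]
  ],
  "turn": [
    [0, 0, 0],
    [0, 0, 0],
    [0, 0, 0]
  ]
}}

```text
t: 4.52
tcp_pos: [0.5155, 0.0749, 0.0524]
tool_rot: [0.994, 0.109, 0.001, 0.0]
force: [-0.1, -0.3, -3.9]
finger_gap: 0.236
gripper_force: 59.9
```

```bash
python3 -c "
from h import *
t=manip.sense();print(t['tcp_pos'],t['force'],t['ft_torque'])
held(.032,t['tcp_pos'],.06)
plan(.5138-.2194*.06,.0746+.9756*.06,.050,-77.35)"
```

```text
[0.51546479 0.07488438 0.05240016] [-0.08631622 -0.32388936 -3.92395993] [ 0.06945763  0.0722804  -0.00027342]
shoe 7784 z 0.0331 slopes [-0.01  -0.014]
[[0.57056856 0.09577996]
 [0.55498046 0.12001683]
 [0.5291295  0.13325779]
 [0.475246   0.11939774]
 [0.45549878 0.0758137 ]
 [0.50254196 0.0213928 ]
 [0.5544881  0.03342927]]
bar 4484 ((0.5170149803161621, 0.07309947162866592), (0.06340242922306061, 0.04418300837278366), 34.49673080444336) z 0.07763544763377957
travel [-0.0022 -0.0749  0.0032] turn [ 0.0001 -0.0005 -0.0004] rows 1.4393630427980135
```

Call:
{"api": "apply_moves", "payload": {
  "claw": [-1, -1, -1, -1, -1],
  "travel": [
    [0, 0, 0.002],
    [0, -0.015, 0.002],
    [0, -0.03, 0.002],
    [0, -0.045, 0.002],
    [0, -0.06, 0.002]
  ],
  "turn": [
    [0, 0, 0],
    [0, 0, 0],
    [0, 0, 0],
    [0, 0, 0],
    [0, 0, 0]
  ],
  "newtons": 30
}}

```text
t: 4.98
tcp_pos: [0.5045, 0.1232, 0.0508]
tool_rot: [0.994, 0.11, 0.001, 0.0]
force: [0.2, -3.3, 1.0]
finger_gap: 0.235
gripper_force: 60.5
```

Call:
{"api": "apply_moves", "payload": {
  "claw": [-1, -1],
  "travel": [
    [0, 0, 0],
    [0, 0, 0.001]
  ],
  "turn": [
    [0, 0, 0],
    [0, 0, 0]
  ]
}}

```text
t: 5.15
tcp_pos: [0.5039, 0.1249, 0.0508]
tool_rot: [0.994, 0.11, 0.0, -0.001]
force: [-3.2, 9.5, 18.3]
finger_gap: 0.237
gripper_force: 62.6
```

Call:
{"api": "apply_moves", "payload": {
  "claw": [1, 1, 1, 1, 1],
  "travel": [
    [0, 0, -0.001],
    [0, 0, -0.001],
    [0, 0, -0.001],
    [0, 0, -0.001],
    [0, 0, -0.001]
  ],
  "turn": [
    [0, 0, 0],
    [0, 0, 0],
    [0, 0, 0],
    [0, 0, 0],
    [0, 0, 0]
  ]
}}

```text
t: 5.57
tcp_pos: [0.5043, 0.1218, 0.0501]
tool_rot: [0.994, 0.109, -0.0, 0.0]
force: [-0.1, 0.6, -1.2]
finger_gap: 0.924
gripper_force: 0.0
```

Call:
{"api": "apply_moves", "payload": {
  "claw": [1, 1, 1, 1, 1],
  "travel": [
    [0, 0, -0.02],
    [0, 0, -0.05],
    [0, 0, -0.09],
    [0, 0, -0.11],
    [0, 0, -0.11]
  ],
  "turn": [
    [0, 0, 0],
    [0, 0, 0],
    [0, 0, 0],
    [0, 0, 0],
    [0, 0, 0]
  ]
}}

```text
t: 5.98
tcp_pos: [0.5069, 0.1219, 0.1416]
tool_rot: [0.994, 0.109, 0.004, 0.0]
force: [0.5, 0.3, 0.1]
finger_gap: 0.999
gripper_force: 0.0
```

```bash
cat >> h.py <<'E'
u=np.array([-.2194,.9756]);home=np.array([.4941,.1624])
def bar(cam='wrist',f=None,c=(.50,.13)):
    s=snap(cam,f);P=cloud(s).reshape(-1,3)
    q=P[(abs(P[:,2]-.076)<.004)&(np.hypot(P[:,0]-c[0],P[:,1]-c[1])<.06)]
    r=cv2.minAreaRect(q[:,:2].astype(np.float32));d=np.array(r[0])-home
    print(len(q),r,"z",np.median(q[:,2]),"rel home",d@u,d@[-u[1],u[0]])
E
python3 -c "
from h import *
print(manip.sense()['tcp_pos'],manip.sense()['force'])
bar('wrist','pics/w4.png');bar('top')
c=home-.090*u
plan(.5039+.2194*.085,.1249-.9756*.085,.135,-77.35)"
```

```text
[0.50688627 0.12190482 0.14160294] [0.51822437 0.30718677 0.14777885]
1602 ((0.5036121606826782, 0.12529650330543518), (0.06398849189281464, 0.0179612897336483), 12.85155963897705) z 0.07612613743449499 rel home -0.038285139428997035 -0.0011395567872333706
172 ((0.4962575435638428, 0.12107312679290771), (0.04864703118801117, 0.018239228054881096), 13.010749816894531) z 0.07658339499487317 rel home -0.04079186255874633 0.00696221648075102
travel [0.0002 0.1023 0.0046] turn [ 0.0001 -0.0003 -0.0004] rows 1.9652098984374666
```

View pics/w4.png

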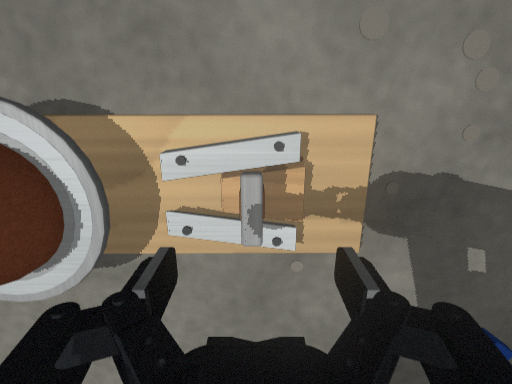

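The rest stands seated and square between the rails, bar at (252,208), 38 mm short of home. Next I'll push low on the rear face with shut fingers.

```bash
python3 -c "
from h import *
plan(.520,.0473,.13,-77.35)"
```

```text
travel [-0.0014  0.0951  0.0108] turn [ 0.0001 -0.0003 -0.0004] rows 1.8372145487085907
```

Call:
{"api": "apply_moves", "payload": {
  "claw": [-1, -1, -1, -1, -1],
  "travel": [
    [0, 0.04, 0],
    [-0.001, 0.08, 0.01],
    [-0.001, 0.095, 0.01],
    [-0.001, 0.095, 0.01],
    [-0.001, 0.095, 0.01]
  ],
  "turn": [
    [0, 0, 0],
    [0, 0, 0],
    [0, 0, 0],
    [0, 0, 0],
    [0, 0, 0]
  ]
}}

```text
t: 6.5
tcp_pos: [0.5192, 0.0474, 0.1291]
tool_rot: [0.994, 0.108, -0.001, -0.001]
force: [-1.2, 0.3, -1.3]
finger_gap: 0.302
gripper_force: 0.0
```

Call:
{"api": "apply_moves", "payload": {
  "claw": [-1, -1, -1, -1, -1],
  "travel": [
    [0, 0, 0],
    [0, 0, 0],
    [0, 0, 0],
    [0, 0, 0],
    [0, 0, 0]
  ],
  "turn": [
    [0, 0, 0],
    [0, 0, 0],
    [0, 0, 0],
    [0, 0, 0],
    [0, 0, 0]
  ]
}}

```text
t: 6.92
tcp_pos: [0.52, 0.0484, 0.1304]
tool_rot: [0.994, 0.11, 0.0, -0.0]
force: [0.0, 0.0, -0.1]
finger_gap: 0.0
gripper_force: 0.0
```

```bash
python3 -c "
from h import *
print(manip.sense()['finger_gap'])
plan(.520,.0473,.022,-77.35)"
```

```text
0.0002062729752891623
travel [-0.0004  0.0013  0.1355] turn [-0.     -0.0001  0.    ] rows 2.600080437653622
```

Call:
{"api": "apply_moves", "payload": {
  "claw": [-1, -1, -1, -1, -1],
  "travel": [
    [0, 0.001, 0.04],
    [0, 0.001, 0.08],
    [0, 0.001, 0.115],
    [0, 0.001, 0.13],
    [0, 0.001, 0.135]
  ],
  "turn": [
    [0, 0, 0],
    [0, 0, 0],
    [0, 0, 0],
    [0, 0, 0],
    [0, 0, 0]
  ]
}}

```text
t: 7.33
tcp_pos: [0.5187, 0.0473, 0.02]
tool_rot: [0.994, 0.11, -0.002, -0.001]
force: [-0.3, 0.1, -0.1]
finger_gap: -0.006
gripper_force: 0.0
```

Call:
{"api": "apply_moves", "payload": {
  "claw": [-1, -1, -1, -1, -1],
  "travel": [
    [0, 0, 0],
    [0, -0.006, 0],
    [0, -0.012, 0],
    [0, -0.018, 0],
    [0, -0.024, 0]
  ],
  "turn": [
    [0, 0, 0],
    [0, 0, 0],
    [0, 0, 0],
    [0, 0, 0],
    [0, 0, 0]
  ]
}}

```text
t: 7.75
tcp_pos: [0.5168, 0.0661, 0.0234]
tool_rot: [0.994, 0.11, 0.001, 0.0]
force: [1.0, -3.1, 0.1]
finger_gap: -0.003
gripper_force: 1.4
```

Call:
{"api": "apply_moves", "payload": {
  "claw": [-1, -1, -1, -1, -1],
  "travel": [
    [0, -0.005, 0],
    [0, -0.01, 0],
    [0, -0.015, 0],
    [0, -0.02, 0],
    [0, -0.025, 0]
  ],
  "turn": [
    [0, 0, 0],
    [0, 0, 0],
    [0, 0, 0],
    [0, 0, 0],
    [0, 0, 0]
  ]
}}

```text
t: 8.17
tcp_pos: [0.5132, 0.0848, 0.0231]
tool_rot: [0.994, 0.11, 0.002, 0.001]
force: [1.1, -5.4, 6.3]
finger_gap: -0.002
gripper_force: 3.7
```

Call:
{"api": "apply_moves", "payload": {
  "claw": [-1, -1, -1],
  "travel": [
    [0, -0.004, 0],
    [0, -0.008, 0],
    [0, -0.012, 0]
  ],
  "turn": [
    [0, 0, 0],
    [0, 0, 0],
    [0, 0, 0]
  ]
}}

```text
t: 8.42
tcp_pos: [0.5111, 0.0942, 0.0231]
tool_rot: [0.994, 0.11, 0.002, 0.001]
force: [1.0, -6.2, 5.8]
finger_gap: -0.001
gripper_force: 3.8
```

```bash
python3 -c "
from h import *
t=manip.sense();print(t['tcp_pos'],t['force'])
bar('wrist')"
```

```text
[0.51110906 0.09415549 0.02309691] [ 0.96532829 -6.18706608  5.8245931 ]
6506 ((0.5159644484519958, 0.12025268375873566), (0.042203500866889954, 0.093984454870224), 12.462616920471191) z 0.07613224655846945 rel home -0.045915981715345375 -0.012083834726433772
```

Call:
{"api": "apply_moves", "payload": {
  "claw": [-1, -1, -1],
  "travel": [
    [0, -0.003, 0],
    [0, -0.006, 0],
    [0, -0.006, 0]
  ],
  "turn": [
    [0, 0, 0],
    [0, 0, 0],
    [0, 0, 0]
  ]
}}

```text
t: 8.72
tcp_pos: [0.5094, 0.0989, 0.0231]
tool_rot: [0.994, 0.11, 0.001, 0.001]
force: [0.3, -5.7, 7.3]
finger_gap: -0.0
gripper_force: 3.6
```

Call:
{"api": "apply_moves", "payload": {
  "claw": [-1, -1],
  "travel": [
    [0, -0.003, 0],
    [0, -0.004, 0]
  ],
  "turn": [
    [0, 0, 0],
    [0, 0, 0]
  ]
}}

```text
t: 8.88
tcp_pos: [0.5085, 0.1014, 0.0231]
tool_rot: [0.994, 0.11, 0.001, 0.001]
force: [0.4, -9.7, 5.6]
finger_gap: 0.0
gripper_force: 5.4
```

Call:
{"api": "apply_moves", "payload": {
  "claw": [-1, -1],
  "travel": [
    [0, -0.002, 0],
    [0, -0.002, 0]
  ],
  "turn": [
    [0, 0, 0],
    [0, 0, 0]
  ]
}}

```text
t: 9.05
tcp_pos: [0.508, 0.103, 0.0231]
tool_rot: [0.994, 0.11, 0.0, 0.001]
force: [-0.2, -8.8, 7.5]
finger_gap: 0.003
gripper_force: 5.0
```

Call:
{"api": "apply_moves", "payload": {
  "claw": [-1, -1],
  "travel": [
    [0, -0.002, 0],
    [0, -0.002, 0]
  ],
  "turn": [
    [0, 0, 0],
    [0, 0, 0]
  ]
}}

```text
t: 9.22
tcp_pos: [0.5076, 0.104, 0.0231]
tool_rot: [0.994, 0.111, 0.0, 0.001]
force: [-0.4, -10.9, 7.5]
finger_gap: 0.0
gripper_force: 6.3
```

Force is rising as it wedges. One more nudge, then I'll back off and look.

Call:
{"api": "apply_moves", "payload": {
  "claw": [-1, -1, -1],
  "travel": [
    [0, -0.003, 0],
    [0, -0.004, 0],
    [0, -0.004, 0]
  ],
  "turn": [
    [0, 0, 0],
    [0, 0, 0],
    [0, 0, 0]
  ]
}}

```text
t: 9.47
tcp_pos: [0.5076, 0.1045, 0.0232]
tool_rot: [0.994, 0.112, 0.0, 0.003]
force: [0.2, -23.5, 8.2]
finger_gap: 0.003
gripper_force: 11.7
```

Call:
{"api": "apply_moves", "payload": {
  "claw": [-1, -1, -1, -1, -1],
  "travel": [
    [0, 0.015, 0],
    [0, 0.03, 0],
    [0, 0.04, -0.03],
    [0, 0.04, -0.08],
    [0, 0.04, -0.12]
  ],
  "turn": [
    [0, 0, 0],
    [0, 0, 0],
    [0, 0, 0],
    [0, 0, 0],
    [0, 0, 0]
  ]
}}

```text
t: 9.88
tcp_pos: [0.5128, 0.0771, 0.1188]
tool_rot: [0.994, 0.109, -0.001, -0.001]
force: [0.5, 0.5, -0.1]
finger_gap: 0.003
gripper_force: 0.0
```

Call:
{"api": "apply_moves", "payload": {
  "claw": [1, 1, 1, 1, 1],
  "travel": [
    [0, 0, -0.03],
    [0, 0, -0.05],
    [0, 0, -0.05],
    [0, 0, -0.05],
    [0, 0, -0.05]
  ],
  "turn": [
    [0, 0, 0],
    [0, 0, 0],
    [0, 0, 0],
    [0, 0, 0],
    [0, 0, 0]
  ]
}}

```text
t: 10.3
tcp_pos: [0.5124, 0.0776, 0.1572]
tool_rot: [0.994, 0.11, -0.001, -0.0]
force: [-0.4, 0.0, -0.7]
finger_gap: 0.707
gripper_force: 0.0
```

```bash
python3 -c "
from h import *
t=manip.sense();print(t['t'],t['tcp_pos'],t['force'])
bar('wrist','pics/w5.png',(.494,.162));bar('scene',None,(.494,.162))"
```

```text
10.3 [0.51242058 0.07760814 0.15717399] [-0.37396121  0.03320763 -0.7098782 ]
1468 ((0.4942503869533539, 0.163975328207016), (0.06357131153345108, 0.017656590789556503), 12.358894348144531) z 0.0760870998570802 rel home 0.0015038953011989667 -0.000492344520311374
189 ((0.4944075047969818, 0.16307489573955536), (0.06377560645341873, 0.018704816699028015), 12.913774490356445) z 0.07461749771890382 rel home 0.000590961731052406 -0.00044807380519391947
```

View pics/w5.png

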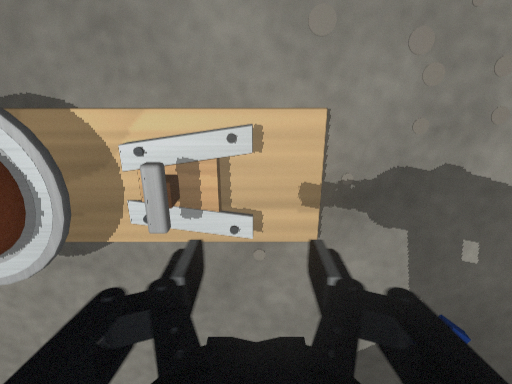

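The rest is wedged within about 2 mm of home, bar at (156,198), standing square and upright. The gripper is clear of everything.

```bash
python3 -c "
from station import manip
print(manip.sign_off())"
```

```text
the job is handed in; nothing more can be done
None
```

The dovetailed rest is wedged in the way, measured about 1–2 mm from way_home and square; the plain rest was not touched, and the job was handed in at about 10.3 s (no verdict shown).

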